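# Key the loose drive pulley onto its spindle

### The arm

A 7-joint arm with a two-finger parallel gripper is mounted at the origin on the work surface. World frame = base frame: x ahead of the robot, y to its left, z up, the work surface at z = 0. Lengths are in m, angles in rad, forces in N, time in s.
With the tool pointing down it reaches from about 0.425 to 0.95 m from the base axis. Payload 4.7 kg.
Tool frame: the origin (TCP) lies midway between the tips of the shut fingers; the grasp point (between the pads) lies 19 mm behind it; z points along the fingers, y is the line along which they close (so a half turn about z gives the same grasp; the last joint's range is limited). The gripper opens to 85 mm and grips with 20 to 120 N. Pads are 22 mm wide; open, the fingers measure 114 mm over their backs; the gripper's body (76 mm by 85 mm) begins 54 mm behind the grasp point. The pads swing forward as they close: fully open they stand 13 mm farther back than shut.
Start: joints at [1.2, 0.469, -0.049, 1.532, 0.024, 1.141, -0.082], TCP at [0.226, -0.636, 0.231] pointing down, gripper open.
Joint ranges: [-2.59, 2.59], [-0.33, 1.99], [-1.39, 1.29], [0.1, 2.45], [-1.04, 4.18], [0.21, 1.99], [-2.66, 2.66]. Speed limits (rad/s): [2.57, 2.57, 3.14, 3.14, 3.14, 3.14, 3.14].

### API

Orientations are given as a unit quaternion [x, y, z, w].
In Python, from cell import r, optics gives the robot as it stands.
- The arm moves only by the tool drive_tool, never from a script. Its argument "commands" is a list of rows, each a list of 2 entries, a list of its own where there are three numbers: the shift along the tool's x, y, z in mm, then the turn about the tool's z in degrees. In form: [[[dx, dy, dz], spin], ...]. A call has 1 to 12 rows; each row is the pose to reach, as a shift and turn from the pose commanded when the call began, along the tool's axes at that moment; what a row does not reach only later rows make up. A row lasts 1/8 s, in which the tool goes at most 62.5 mm and 10.7 degrees, less where a joint would pass 70% of its speed; a pose out of reach is approached as far as the arm can. A call with a gripper value outside its range is refused whole. "claw" is the finger opening in mm, from 0 to 85.4, set as the call begins (left out, the last holds). The fingers move at their own pace and stop on an object; "newtons" is the grip in N (left out, the last holds). Time passes only in rows, so rows that repeat a pose let the fingers close. It gives the time, the measured TCP pose, the force, the opening and the grip force at its end, in the units of the state.
- r.get_obs(): the state, without advancing time (a new reading comes with each control period).
- optics.camera(name): name is "side" or "top" or "wrist"; returns the picture (384x512x3 uint8, red, green, blue); there is no depth.
- optics.camera_info(name): a dict with "camera_matrix" (3x3 intrinsics, pixels), "k1" (the pictures are not rectified: a ray, as slopes to the right and down, at radius r is drawn at 1 + k1 r^2 times it, then the intrinsics apply), "R" (3x3) and "t" (3): a world point X has camera coordinates R X + t. Camera axes: x right, y down, z forward; pixel columns grow to the right and rows downward; lengths in m; the calibration is good to about 2 mm. A picture is of the moment at which its call begins: read the wrist's pose just before it. camera_info takes no time and is no camera call; for the wrist camera it gives the pose at the moment of the call.
- r.sign_off(): hands the job in; it is judged then, once.
The state is a dict: "time": time; "joint_pos": joint angles; "dq": joint speeds; "tau": joint torques, N m; "tool_pos": TCP position; "eef_rot": TCP orientation; "wrist_force": force on the tool from outside, world axes, zero at the start; "moment": the same for the moment, N m; "gripper_width": finger opening in m; "grasp_force": force on a finger pad.
Only numpy, scipy, OpenCV 4.12 (cv2) and the standard library are available. Lean on these libraries where they do the work, as an engineer would, in place of code of your own. Each camera call takes 0.05 s, during which the arm holds its last target. There are 200 camera calls.

### The job

The aluminium belt pulley on the spindle in the blue vice is riding on top of its two shaft keys. Turn it on its shaft, without taking it off, until its keyways drop over the keys and it sits fully home on the seat, then let go. Leave the brass pulley on the green headstock, already fitted, and the white oil bottle where they are.

Things in the scene. Friction and masses are not known exactly. Their poses are not given: they have to be found in the camera images.
- pulley: Loose aluminium pulley, 0.25-0.45 kg, origin at underside centre, z up. Rim 90 mm across, 22 tall; above it a round hub 50 across to grip, top 60 above the underside. Bore 20; two opposed through keyways 12 wide along its +x and -x, red marks beside them (half a turn: same). Starts on the key tops, underside 16 above the seat, keyways 30-90 degrees off the keys either way; turns freely.
- seat (a point): Centre of the seat, 75 mm above the bench, on the spindle in the fixed blue vice (200 long along x, 90 wide, jaw tops at 56). z up the shaft: diameter 16, end 85 above seat. Two keys 6 wide, 16 high from the seat, reach 16 out along +x and -x; yellow lines on shaft end and jaws show x. The pulley drops when its x is within 10 degrees of this x, either way round; home, its underside is on the seat.
- brass_pulley: Bystander: brass pulley of the same shape with black marks, 0.7 kg, already home on its own spindle on the green headstock (170 x 100 mm, seat also 75 mm above the bench). Origin at the centre of its underside.
- oil_bottle: Bystander: white plastic oil bottle with a red cap, 48 mm across, 120 mm tall, standing on the bench at one side of the work. Origin at the centre of its underside. To be left standing where it is.
Not all that is in view belongs to the job. There is more than one size of the pulley; the one meant has the size given above.

How it is judged:
By the outcome, as a careful person would: the job done as asked, in the order asked, and still so for the second after the job is handed in, with the robot touching nothing.
It also fails if it takes over 32 s, if anything falls off the work surface, if the arm or the gripper's body presses on something with over 40 N, if the wrist force passes 120 N, or if a joint passes its speed limit or range.

## Working session

There is one attempt and no reset: what is moved stays moved. The work goes in short steps, Python scripts to look and compute and a tool call to move; the robot and the scene stay as the last step left them, time stands still between calls to the robot, and variables do not carry over. Pictures are saved under pics/ and viewed, at most 10 in all, crops included, and the job is handed in when it is done.

Besides the shell and the picture viewer there is one more tool, called after "Emit:" as a command line: name --argument value ..., lists and objects as JSON in quotes. drive_tool: Moves the arm, as the interface text tells. Its arguments: {"type":"object","properties":{"commands":{"type":"array","items":{"type":"array"}},"claw":{"type":"number"},"newtons":{"type":"number"}},"required":["commands"]}

```bash
mkdir -p pics; cat > h.py <<'E'
import numpy as np, cv2
from cell import r, optics
def snap(n,f):
    i=optics.camera_info(n); p=optics.camera(n); cv2.imwrite('pics/'+f,p[...,::-1]); np.savez('pics/'+f+'.npz',K=i['camera_matrix'],k1=i['k1'],R=i['R'],t=i['t'])
def load(f):
    return dict(np.load('pics/'+f+'.npz'))
def world(c,u,v,z):
    K=np.array(c['K'],float);d=np.array([float(c['k1']),0,0,0])
    n=cv2.undistortPoints(np.array([[[u,v]]],float),K,d)[0,0]
    R=c['R'];o=-R.T@c['t'];w=R.T@np.array([*n,1]);return o+w*(z-o[2])/w[2]
def pix(c,X):
    return cv2.projectPoints(np.array(X,float).reshape(-1,1,3),cv2.Rodrigues(c['R'])[0],c['t'],c['K'],np.array([float(c['k1']),0,0,0]))[0][:,0]
E
python3 - <<'E'
from h import *
o=r.get_obs();print(o['time'],o['tool_pos'],o['eef_rot'],o['wrist_force'])
snap('top','a.png');snap('side','b.png')
a=cv2.imread('pics/a.png');b=cv2.imread('pics/b.png')
cv2.imwrite('pics/ab.png',cv2.resize(np.vstack([a,b]),None,fx=.78,fy=.78))
cv2.imwrite('pics/a2.png',cv2.resize(a,(800,600)))
E
```

```text
0.0 [ 0.22603551 -0.63538634  0.2302204 ] [ 9.85429339e-01  1.70082315e-01 -2.19540126e-04 -9.87966994e-04] [ 0.41248954  0.0187897  -0.35823041]
```

View pics/a2.png

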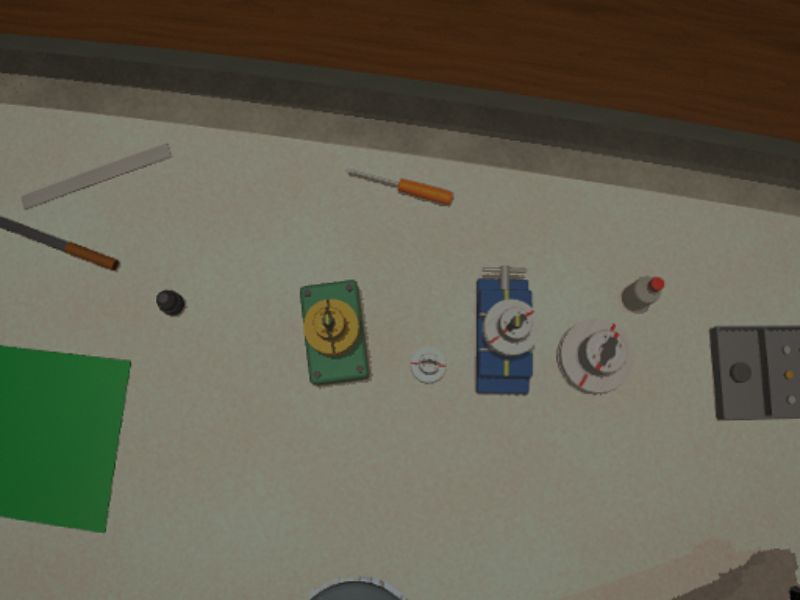

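View pics/b.png

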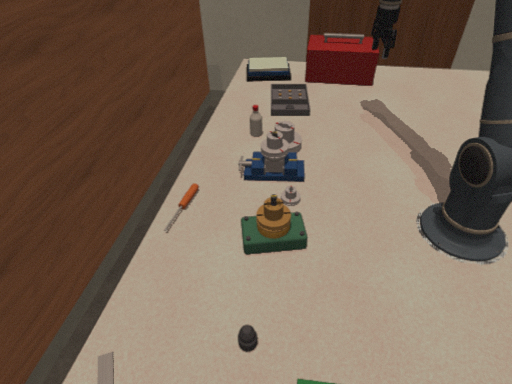

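The top view shows the blue vice with the aluminium pulley (hub at about (515,320) in the enlarged picture), its yellow jaw lines at (507,293) and (506,368), and red marks running from lower left to upper right. The brass pulley is to the left at (330,325), and the bottle is at (645,292). A larger loose decoy pulley sits close by at (597,355). I'll enlarge the vice.

```bash
python3 - <<'E'
from h import *
a=cv2.imread('pics/a.png');cv2.imwrite('pics/a3.png',cv2.resize(a[160:260,295:428],None,fx=6,fy=6,interpolation=cv2.INTER_CUBIC))
c=load('a.png');print(-c['R'].T@c['t'])
for n,u,v,z in [('jaw1',507,293,.056),('jaw2',506,368,.056),('hub',515,320,.151),('brass',332,322,.135),('bottlecap',657,284,.12),('decoyrim',594,357,.022)]: print(n,world(c,u/1.5625,v/1.5625,z).round(4))
E
```

```text
[ 0.34738597 -0.00846097  1.1792002 ]
jaw1 [ 0.6163 -0.1658  0.056 ]
jaw2 [ 0.4893 -0.1794  0.056 ]
hub [ 0.5531 -0.1698  0.151 ]
brass [0.5099 0.1104 0.135 ]
bottlecap [ 0.6537 -0.4001  0.12  ]
decoyrim [ 0.535  -0.3345  0.022 ]
```

View pics/a3.png

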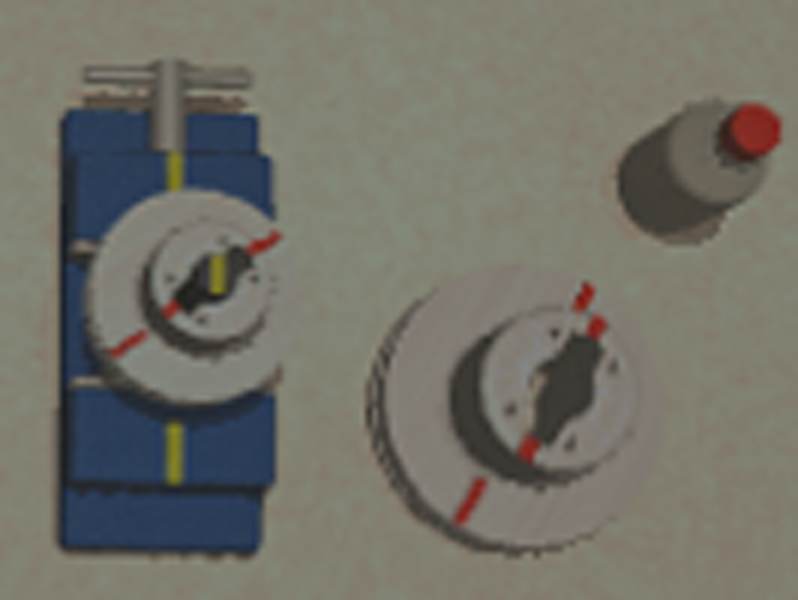

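The crop shows the yellow jaw lines at (176,170) and (175,455). The red rim marks end at (280,236) and (112,355), the hub top is at about (214,283), and the shaft-end line is at (218,273). I'll convert these.

```bash
python3 - <<'E'
from h import *
from scipy.spatial.transform import Rotation as Ro
c=load('a.png');f=lambda u,v,z:world(c,295+u/6,160+v/6,z)
j1,j2=f(176,170,.056),f(175,455,.056);m1,m2=f(280,236,.113),f(112,355,.113)
h=f(214,283,.151);s=f(218,273,.160)
ang=lambda a,b:np.degrees(np.arctan2(*(a-b)[1::-1]))
print(j1,j2,ang(j1,j2),m1,m2,np.linalg.norm(m1-m2),(m1+m2)/2,ang(m1,m2),h,s)
o=r.get_obs();R=Ro.from_quat(o['eef_rot']);M=R.as_matrix();print(M.round(3),ang(M[:,1],0*M[:,0]),o['tool_pos'])
t=(j1+j2)/2;t=np.array([h[0],h[1],.25]);print('shift mm',M.T@(t-o['tool_pos'])*1000)
E
```

```text
[ 0.61404361 -0.16568564  0.056     ] [ 0.48859327 -0.180343    0.056     ] 6.66410588474641 [ 0.57910952 -0.20441216  0.113     ] [ 0.51872657 -0.140657    0.113     ] 0.08781127763079484 [ 0.54891804 -0.17253458  0.113     ] -46.55605825230483 [ 0.547711   -0.17307919  0.151     ] [ 0.55021368 -0.17275815  0.16      ]
[[ 0.942  0.335 -0.001]
 [ 0.335 -0.942  0.002]
 [-0.    -0.002 -1.   ]] -70.41770297772094 [ 0.22604987 -0.63547221  0.23037729]
shift mm [ 458.0312543  -327.87449022  -19.07675695]
```

The pulley is centred at about (0.549, -0.173). Its keyways are at -46.6° and the vice x is at +6.7°, so it needs about +53° about world z, which is tool spin -53. I'll go above it first.

Emit:
drive_tool --commands '[[[45, -32, -10], 0], [[92, -66, -20], 0], [[138, -98, -30], 0], [[184, -131, -30], 0], [[230, -164, -30], 0], [[276, -197, -30], 0], [[322, -230, -30], 0], [[368, -263, -30], 0], [[414, -296, -30], 0], [[440, -315, -30], 0], [[459, -328, -30], 0], [[459, -328, -30], 0]]' --claw 85

```text
time: 1.6
tool_pos: [0.5493, -0.171, 0.2609]
eef_rot: [0.985, 0.172, -0.0, -0.001]
wrist_force: [-0.2, -0.5, 0.2]
gripper_width: 0.0852
grasp_force: 0.0
```

```bash
python3 - <<'E'
from h import *
o=r.get_obs();print(o['time'],o['tool_pos'],o['eef_rot'],o['joint_pos'],o['wrist_force'])
snap('wrist','w.png');a=cv2.imread('pics/w.png');cv2.imwrite('pics/w2.png',cv2.resize(a,(800,600)))
E
```

```text
1.6 [ 0.54934269 -0.17102351  0.26087669] [ 9.85088555e-01  1.72047197e-01 -1.61522042e-04 -5.24478436e-04] [ 0.47051823  0.3000121  -0.30350217  1.72574961  0.09679107  1.13126307
 -1.08652625] [-0.2184302  -0.48816376  0.15815549]
```

View pics/w2.png

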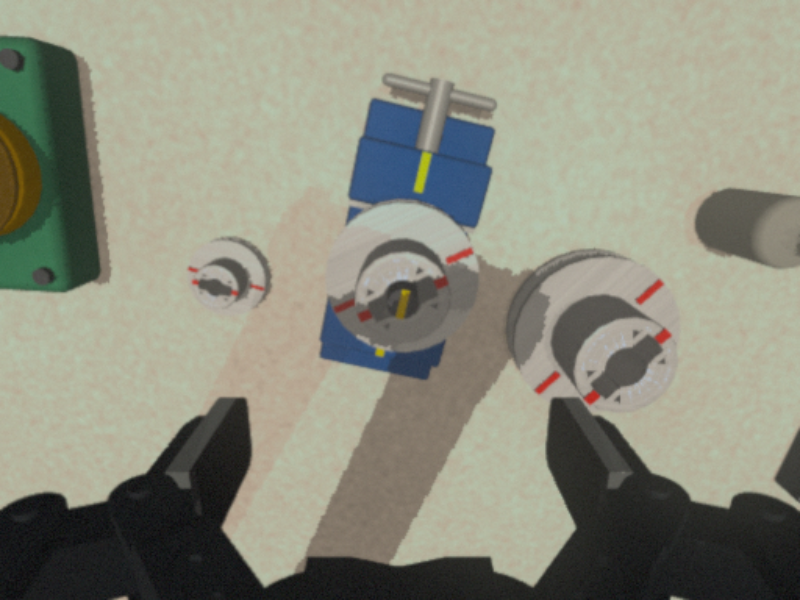

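The wrist view shows the hub top centred at (404,297), rim marks ending at (472,251) and (334,309), and the jaw line running from (426,154) to (380,354). The shaft-end line goes from (405,291) to (402,317).

```bash
python3 - <<'E'
from h import *
from scipy.spatial.transform import Rotation as Ro
c=load('w.png');f=lambda u,v,z:world(c,u/1.5625,v/1.5625,z)
ang=lambda a,b:np.degrees(np.arctan2(*(a-b)[1::-1]))
j1,j2=f(426,154,.056),f(380,354,.056);m1,m2=f(472,251,.113),f(334,309,.113);h=f(404,297,.151);s=f(404,304,.16)
print(ang(j1,j2),j1,j2,ang(m1,m2),np.linalg.norm(m1-m2),(m1+m2)/2,h,s)
o=r.get_obs();M=Ro.from_quat(o['eef_rot']).as_matrix()
for t in (h,(m1+m2)/2,s): print(M.T@(t-o['tool_pos'])*1000)
E
```

```text
7.204174168459242 [ 0.62191932 -0.16263242  0.056     ] [ 0.479936  -0.1805796  0.056    ] -46.712152533736806 0.08734302730081642 [ 0.55094602 -0.17137143  0.113     ] [ 0.55233983 -0.17183883  0.151     ] [ 0.55140745 -0.17208659  0.16      ]
[  4.11830499   0.30187596 109.83840011]
[  3.00549025  -0.59676558 147.83991666]
[  3.14683963   0.21911211 100.83950452]
```

Both views agree: the turn is about +54° and the offset is only 2 mm. I'll descend, then close gently.

Emit:
drive_tool --commands '[[[2, 0, 35], 0], [[2, 0, 70], 0], [[2, 0, 105], 0], [[2, 0, 128], 0], [[2, 0, 140], 0], [[2, 0, 140], 0]]'

```text
time: 2.4
tool_pos: [0.5499, -0.1734, 0.1209]
eef_rot: [0.986, 0.169, -0.001, -0.0]
wrist_force: [-0.4, 0.3, -0.2]
gripper_width: 0.085
grasp_force: 0.0
```

Emit:
drive_tool --commands '[[[0, 0, 0], 0], [[0, 0, 0], 0], [[0, 0, 0], 0], [[0, 0, 0], 0], [[0, 0, 0], 0], [[0, 0, 0], 0]]' --claw 40 --newtons 25

```text
time: 3.15
tool_pos: [0.5514, -0.1726, 0.1225]
eef_rot: [0.985, 0.17, 0.001, 0.0]
wrist_force: [-0.9, 0.2, 5.9]
gripper_width: 0.0502
grasp_force: 25.7
```

Emit:
drive_tool --commands '[[[0, 0, 0], -8], [[0, 0, 0], -16], [[0, 0, 0], -24], [[0, 0, 0], -32], [[0, 0, 0], -40], [[0, 0, 0], -48], [[0, 0, 0], -54], [[0, 0, 0], -54], [[0, 0, 0], -54]]'

```text
time: 4.28
tool_pos: [0.5504, -0.1724, 0.121]
eef_rot: [0.801, 0.598, -0.0, -0.0]
wrist_force: [0.6, 0.2, -3.8]
gripper_width: 0.0495
grasp_force: 26.4
```

```bash
python3 - <<'E'
from h import *
o=r.get_obs();print(o['time'],o['tool_pos'],o['eef_rot'],o['joint_pos'],o['wrist_force'],o['moment'],o['gripper_width'])
snap('wrist','x.png');snap('top','y.png');a=cv2.imread('pics/x.png');b=cv2.resize(cv2.imread('pics/y.png')[160:260,295:395],(384,384),interpolation=cv2.INTER_CUBIC);cv2.imwrite('pics/xy.png',cv2.resize(np.hstack([a,b]),(800,343)))
E
```

```text
4.275 [ 0.55036437 -0.17243557  0.1209574 ] [ 8.01268698e-01  5.98304585e-01 -2.20529330e-04 -2.19760544e-04] [ 0.61279223  0.48062991 -0.50290854  1.858331    0.29406986  0.87701287
 -0.32047916] [ 0.56961909  0.21533631 -3.78770629] [ 0.0323867  -0.06646059  0.00589811] 0.04945220022701828
```

View pics/xy.png

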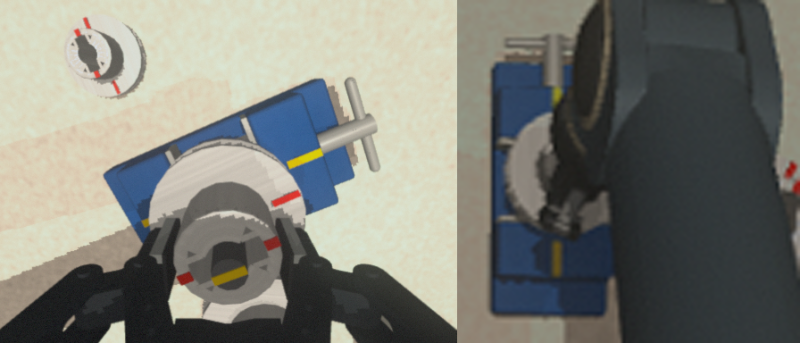

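The red hub marks run from (184,279) to (272,242), parallel to the jaw line from (147,222) to (305,158). The gripper also now carries the pulley's weight, at -3.8 N. I'll lower it 16 mm.

Emit:
drive_tool --commands '[[[0, 0, 4], 0], [[0, 0, 8], 0], [[0, 0, 12], 0], [[0, 0, 15], 0], [[0, 0, 16], 0], [[0, 0, 16], 0]]'

```text
time: 5.12
tool_pos: [0.5505, -0.1724, 0.1068]
eef_rot: [0.801, 0.599, -0.001, 0.0]
wrist_force: [-4.7, 0.4, 7.6]
gripper_width: 0.0496
grasp_force: 27.2
```

Emit:
drive_tool --commands '[[[0, 0, 0], 0], [[0, 0, 0], 0], [[0, 0, 0], 0], [[0, 0, 0], 0], [[0, 0, 0], 0], [[0, 0, 0], 0]]' --claw 85

```text
time: 5.88
tool_pos: [0.5507, -0.1724, 0.1053]
eef_rot: [0.801, 0.599, 0.0, -0.0]
wrist_force: [0.0, -0.9, 0.5]
gripper_width: 0.0851
grasp_force: 0.0
```

Emit:
drive_tool --commands '[[[0, 0, -20], 0], [[0, 0, -60], 0], [[0, 0, -100], 0], [[0, 0, -140], 0], [[0, 0, -160], 0], [[-50, 0, -160], 0], [[-100, 0, -160], 0], [[-100, 0, -160], 0]]'

```text
time: 6.88
tool_pos: [0.5202, -0.2738, 0.2648]
eef_rot: [0.803, 0.595, -0.001, 0.0]
wrist_force: [0.4, 0.6, 0.3]
gripper_width: 0.0852
grasp_force: 0.0
```

```bash
python3 - <<'E'
from h import *
o=r.get_obs();print(o['time'],o['tool_pos'],o['wrist_force'])
snap('wrist','p.png');snap('side','q.png');a=cv2.imread('pics/p.png');b=cv2.resize(cv2.imread('pics/q.png')[110:210,225:325],(384,384),interpolation=cv2.INTER_CUBIC);cv2.imwrite('pics/pq.png',cv2.resize(np.hstack([a,b]),(800,343)))
E
```

```text
6.875 [ 0.52019725 -0.27377339  0.26478955] [0.41043527 0.60113754 0.34712732]
```

View pics/pq.png

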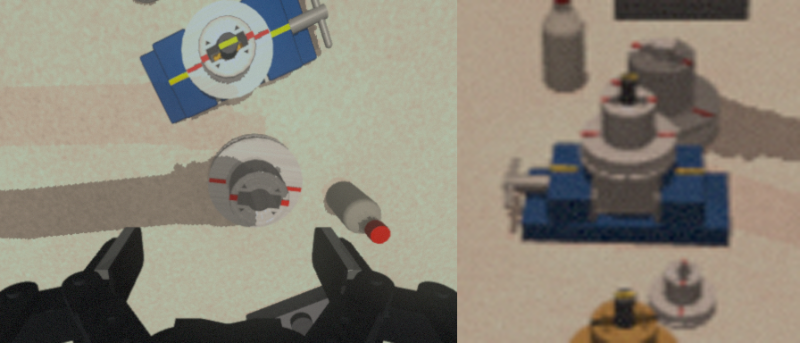

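The marks line up with the yellow lines, and the bottle is standing. The shaft now stands well clear of the hub in the side view. I'll check the height in numbers.

```bash
python3 - <<'E'
from h import *
c=load('q.png');k=384/100*343/384
# side crop: shaft end (629,75), hub top centre ~ (629,100)
for n,z in (('shaft',.16),('hub home',.135),('hub up',.151),('rim home',.097),('rim up',.113)):
    p=pix(c,[.5505,-.1718,z])[0];print(n,457+(p[0]-225)*3.43,(p[1]-110)*3.43)
E
```

```text
shaft 626.349618461002 76.26312109678483
hub home 626.0430670749266 99.86987293872333
hub up 626.2381296076717 84.84552103565801
rim home 625.5952662002599 134.40181475983385
rim up 625.7812234838343 120.05488651339421
```

The hub marks at row 100 and the rim marks at row 134 match the predicted rows for fully home (99.9 and 134.4).

```bash
python3 -c "
from cell import r
print(r.sign_off())"
```

```text
the job is handed in; nothing more can be done
None
```

The aluminium pulley was turned about 54° onto its keys and sits fully home on the seat. It was released and the job handed in at about 7 s; the brass pulley and oil bottle were not touched.

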